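# Turn the proud soap-bin lid until its keys drop in, then latch it

### The job

The lid of the soap-powder bin was put down without finding its keyways and sits proud of the rim. Turn it by its grip bar until the hidden keys drop in and it is fully home on the rim, then swing the latch strap over so that it lies flat on the lid. Let go, and do not shift the jar, the brush and the soap around the bin.

Things in the scene. Friction and masses are not known exactly. Their poses are not given: they have to be found in the camera images.
- bin: Fixed round white plastic bin, 170 mm across, rim 130 mm above the bench. Origin: centre of its underside on the bench, z up. The latch is hinged on its -y side (bin frame). The latch's hinge line is parallel to the bin's x axis, at y = -93 mm, z = 142 mm. A steel hinge block stands out to 98 mm from the bin's axis below the hinge.
- lid: Loose round white lid, 168 mm across, flange 10 mm thick, 0.3 to 0.55 kg. Origin: centre of the flange's underside, z up; at the start about 147 mm above the bench, 17 mm too high, fully home 130 mm with the flange on the rim. A round spigot under it (115 mm across, 30 mm deep) sits with 2.5 mm play in the bin's neck and keeps it centred. Its keys are told under keys.
- grip (a point): Point on the lid's axis, 34 mm above its origin, in the wooden grip bar that stands on the lid along the lid's x axis: 70 mm long, 24 mm thick (along the lid's y), from 10 to 48 mm above the lid's origin (38 mm above the flange).
- keys (a point): Lid axis, 17 mm below its origin: foot of three hidden equal keys, 120 degrees apart, standing on a lip in the neck. The lip has 3 equally spaced notches, 0.12 rad wider than the keys to each side, at an angle nothing tells. Turn the lid either way, at most 1.8 rad, pressing lightly (some 5 N) or letting its weight act, until it drops 17 mm; then the keys stop it turning.
- latch (a joint): Angle of the steel latch strap about its hinge: 0 = lying flat and level over the lid's edge, pi/2 = standing upright, more = leaning outward, away from the lid (stop at 2.2). It starts open at 1.7 to 2.1. Stiff hinge (about 0.04 N m), stays where it is left, and is easily pushed over with a shut gripper from outside. It cannot close while the lid is proud.
- latch_end (a point): Middle of the free end of the latch strap. The strap is 60 mm wide (along the bin's x), 5 mm thick and reaches 49 mm from the hinge line; lying flat it points to the bin's axis, covers the lid from the edge inward to 44 mm from the axis, and its top is 148 mm above the bench. When upright its end is 191 mm above the bench.
- jar: Glass jar, 68 mm across, 115 mm high, beside the bin on the side away from the latch; leave alone. Origin: centre of underside.
- brush: Green scrub brush, 150 by 55 mm, 44 mm high, bristles down; leave alone. Origin: centre of underside.
- soap: Bar of soap 95 by 60 mm, 34 mm high; leave alone. Origin: centre of underside.
Things that resemble listed ones, but are neither listed nor needed, are in the scene too. What is shaped like the lid but purple or yellow is not meant.

How it is judged:
By the outcome, as a careful person would: the job done as asked, in the order asked, and still so for the second after the job is handed in, with the robot touching nothing.
It also fails if it takes over 51 s, if anything falls off the work surface, if the arm or the gripper's body presses on something with over 40 N, if the wrist force passes 120 N, or if a joint passes its speed limit or range.

### The arm

A 7-joint arm with a two-finger parallel gripper is mounted at the origin on the work surface. World frame = base frame: x ahead of the robot, y to its left, z up, the work surface at z = 0. Lengths are in mm, angles in rad, forces in N, time in s.
With the tool pointing down it reaches from about 350 to 900 mm from the base axis. Payload 7.2 kg.
Tool frame: the origin (TCP) lies between the finger pads; the fingertips stand 19 mm ahead of it and the grasp point (between the pads) is the TCP; z points along the fingers, y is the direction in which the jaws open and shut (so a half turn about z gives the same grasp; the last joint's range is limited). The gripper opens to 88 mm and grips with 3 to 60 N. Pads are 20 mm wide; open, the fingers measure 115 mm over their backs; the gripper's body (75 mm by 178 mm) begins 61 mm behind the grasp point.
Start: joints at [1.156, 0.411, -0.013, 1.596, 0.006, 1.134, -0.082], TCP at [212.419, -587.798, 241.653] pointing down, gripper open.
Joint ranges: [-2.95, 2.95], [-0.29, 1.99], [-1.47, 1.44], [0.14, 2.54], [-1.03, 4.17], [0.13, 1.85], [-2.86, 2.86]. Speed limits (rad/s): [2.39, 2.39, 3.01, 3.01, 3.14, 3.14, 3.14].

### API

Orientations are given as a unit quaternion [w, x, y, z].
In Python, from bench import arm, vision, sign_off gives the robot as it stands.
- The arm moves only by the tool move_arm, never from a script. Its argument "targets" is a list of rows, each a list of 3 entries, a list of its own where there are three numbers: the shift along the world's x, y, z in cm, then the turn, a rotation vector about the world's x, y, z in rad, then the closure, from 0 (fully open) to 1 (shut). A call has 1 to 12 rows; each row is the pose to reach, as a shift and turn from the pose measured when the call began; what a row does not reach only later rows make up. A row lasts 1/8 s, in which the tool goes at most 62.5 mm and 10.7 degrees, less where a joint would pass 70% of its speed; a pose out of reach is approached as far as the arm can. A call with a gripper value outside its range is refused whole. The fingers move at their own pace and stop on an object; "force" is the grip in N (left out, the last holds). Time passes only in rows, so rows that repeat a pose let the fingers close. It gives the time, the measured TCP pose, the force and the opening at its end, in the units of the state.
- arm.get_obs(): the state, without advancing time (a new reading comes with each control period).
- vision.snapshot(name): name is "scene" or "top"; returns (picture, depth): 400x640x3 uint8, red, green, blue; 400x640 float32, mm along the optical axis (not along the pixel's ray), 0 where there is no reading.
- vision.camera_params(name): a dict with "camera_matrix" (3x3 intrinsics, pixels), "R" (3x3) and "t" (3): a world point X has camera coordinates R X + t. Camera axes: x right, y down, z forward; pixel columns grow to the right and rows downward; lengths in mm; the calibration is good to about 2 mm. A picture is of the moment at which its call begins. camera_params takes no time and is no camera call.
- sign_off(): hands the job in, once; it reports no verdict.
The state is a dict: "time": time; "joint_positions": joint angles; "joint_vel": joint speeds; "effort": joint torques, N m; "position": TCP position; "tool_rot": TCP orientation; "wrist_force": force on the tool from outside, world axes, zero at the start; "ft_torque": the same for the moment, N m; "width": opening from 0.0 (shut) to 1.0 (fully open).
Only numpy, scipy, OpenCV 4.12 (cv2) and the standard library are available. Lean on these libraries where they do the work, as an engineer would, in place of code of your own. Each camera call takes 0.05 s, during which the arm holds its last target. There are 200 camera calls.

## Working session

There is one attempt and no reset: what is moved stays moved. The work goes in short steps, Python scripts to look and compute and a tool call to move; the robot and the scene stay as the last step left them, time stands still between calls to the robot, and variables do not carry over. Pictures are saved under pics/ and viewed, about 8 in all and at most 12, crops included, and the job is handed in when it is done.

Besides the shell and the picture viewer there is one more tool, called after "Call:" by a JSON object that holds its "op" and its "data", one argument or row to a line. move_arm: Moves the arm, as the interface text tells. Its arguments: {"type":"object","properties":{"targets":{"type":"array"},"force":{"type":"number"}},"required":["targets"]}

```bash
mkdir -p pics; ls; cat > h.py <<'E'
import numpy as np, cv2
from bench import arm, vision, sign_off
def snap(n):
    im,d=vision.snapshot(n); np.savez(f'/tmp/{n}.npz',im=im,d=d); return im,d
def cloud(n,d):
    p=vision.camera_params(n);K=np.array(p['camera_matrix']);R=np.array(p['R']);t=np.array(p['t'])
    v,u=np.mgrid[:d.shape[0],:d.shape[1]]
    X=np.stack([(u-K[0,2])/K[0,0]*d,(v-K[1,2])/K[1,1]*d,d],-1)
    return (X-t)@R
E
python3 - <<'E'
from h import *
ims=[]
for n in('scene','top'):
    im,d=snap(n); cv2.imwrite(f'pics/{n}0.png',im[...,::-1]); p=vision.camera_params(n); print(n,(-np.array(p['R']).T@p['t']).round())
print(arm.get_obs())
E
```

```text
pics
scene [1121. -333.  924.]
top [524.  27. 993.]
{'time': 0.1, 'joint_positions': array([ 1.15578212,  0.41178491, -0.01273489,  1.59691887,  0.0055993 ,
        1.13427988, -0.08219213]), 'joint_vel': array([-0.00077235, -0.00229698, -0.00030503, -0.00069305, -0.00123403,
        0.00015222, -0.00065858]), 'effort': array([ 2.55415122e-03, -5.89105260e+01,  6.43839408e-01, -2.91715443e+01,
       -5.38429851e-02,  1.45184909e-02,  1.58981692e-05]), 'position': array([ 212.28338273, -587.41693615,  240.93180916]), 'tool_rot': array([-6.58851885e-04,  9.84997866e-01,  1.72565190e-01, -1.58785760e-04]), 'wrist_force': array([-0.26615695,  0.09123767,  0.02260984]), 'ft_torque': array([-0.02642307,  0.04351562, -0.00296029]), 'width': 1.0026032790314963}
```

View pics/scene0.png

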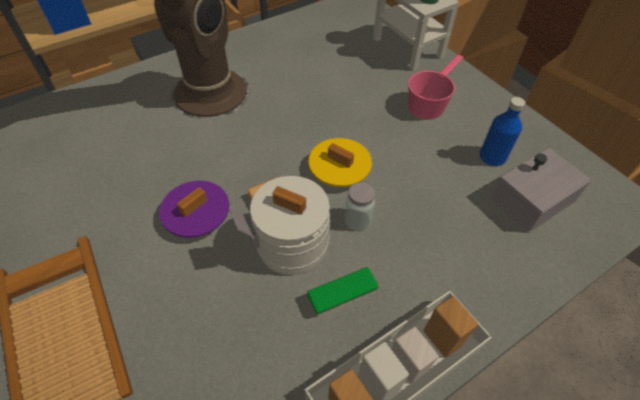

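View pics/top0.png

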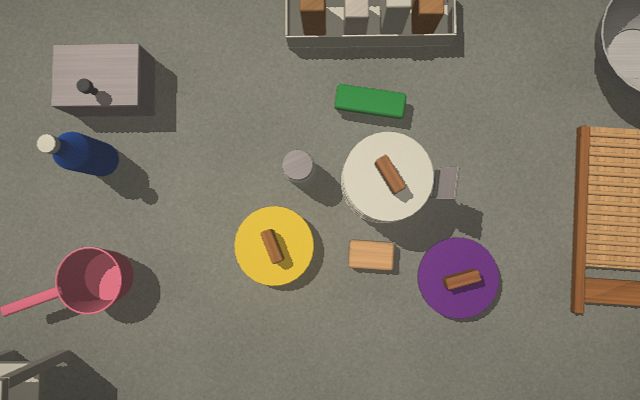

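The white lid on the bin is at top px (388,176) and scene px (290,205). The look-alikes are the yellow lid at top (274,246), the purple lid at top (459,278), and the wooden soap at (371,255), which resembles a grip bar. By the description I choose the white lid. The latch strap is at top (448,183), the jar at (298,165) and the brush at (370,101).

```bash
cat >> h.py <<'E'
def measure(im,d,n='top',near=None,verbose=1):
    X=cloud(n,d); hsv=cv2.cvtColor(im,cv2.COLOR_RGB2HSV)
    return X,hsv
E
python3 - <<'E'
from h import *
for n in('top','scene'):
    z=np.load(f'/tmp/{n}.npz');im,d=z['im'],z['d'];X=cloud(n,d);hsv=cv2.cvtColor(im,cv2.COLOR_RGB2HSV)
    print(n,'cover',(d>0).mean())
    for (u,v,l) in ([(388,176,'grip'),(360,195,'lid'),(448,183,'latch'),(298,165,'jar'),(370,101,'brush'),(371,255,'soap')] if n=='top' else [(290,200,'grip'),(262,215,'lid'),(245,225,'latch')]): print(l,X[v,u].round(1),hsv[v,u])
    g=X[...,2]
    c=X[176,388] if n=='top' else c
    near=np.hypot(X[...,0]-c[0],X[...,1]-c[1])<150
    # grip bar top: brown, z>185
    m=near&(g>188)&(g<202)&(hsv[...,1]>90)&(d>0)
    P=X[m]; r=cv2.minAreaRect(P[:,:2].astype(np.float32)); print('grip',m.sum(),P.mean(0).round(1),r)
    m=near&(g>152)&(g<162)&(hsv[...,1]<70)&(d>0);P=X[m]
    (q,rad)=cv2.minEnclosingCircle(P[:,:2].astype(np.float32)); print('lid',m.sum(),q,rad,np.median(P[:,2]))
    dist=np.hypot(X[...,0]-q[0],X[...,1]-q[1])
    m=(dist>90)&(dist<130)&(g>125)&(g<215)&(d>0); P=X[m]; print('latch',m.sum(),P.mean(0).round(1))
    r=cv2.minAreaRect(P[:,:2].astype(np.float32)); print(r, cv2.boxPoints(r).round(0).tolist(), np.percentile(P[:,2],[2,50,98]).round(0))
    dx=P[:,:2]-q; a=np.arctan2(*dx.mean(0)[::-1]); print('latch dir',a); rr=dx@[np.cos(a),np.sin(a)]
    for lo in range(90,130,5):
        k=(rr>=lo)&(rr<lo+5); 
        if k.sum():print(lo,k.sum(),P[k,2].mean().round(0),end=';')
    print()
im=np.load('/tmp/top.npz')['im']; im2=np.load('/tmp/scene.npz')['im']
a=cv2.resize(im[120:290,270:500],None,fx=3,fy=3,interpolation=cv2.INTER_CUBIC)
cv2.imwrite('pics/crop1.png',a[...,::-1])
E
```

```text
top cover 0.99583984375
grip [612.4 -69.6 195.8] [ 13 136 165]
lid [581.8 -22.2 156.3] [ 22  36 218]
latch [ 601.9 -182.2  167.2] [  8  29 140]
jar [644.4  96.  115. ] [ 12  29 158]
brush [789.2 -51.9  46. ] [ 64 138 142]
soap [463.5 -51.1  36.6] [ 15 120 202]
grip 524 [616.4 -73.2 195.1] ((616.8533325195312, -73.78619384765625), (68.85049438476562, 24.300403594970703), 30.883779525756836)
lid 5842 (610.701171875, -86.19680786132812) 97.70292663574219 157.75131951241696
latch 810 [ 617.1 -114.3  164.7]
((633.104248046875, -92.01197052001953), (136.4342498779297, 208.2760009765625), 4.0939106941223145) [[558.0, 7.0], [572.0, -201.0], [709.0, -191.0], [694.0, 17.0]] [128. 162. 185.]
latch dir -1.3457130197481557
90 131 170.0;95 98 174.0;100 66 179.0;105 29 183.0;110 7 182.0;
scene cover 0.99616796875
grip [632.  -77.7 194.7] [ 15 187 123]
lid [ 609.1 -133.7  157.7] [ 18  42 186]
latch [ 612.  -174.9  157.3] [  9  35 115]
grip 332 [622.1 -73.7 193.7] ((619.9174194335938, -73.12311553955078), (69.05706787109375, 23.77462387084961), 30.890958786010742)
lid 3449 (620.6918334960938, -86.30430603027344) 97.70451354980469 156.47687675538776
latch 425 [ 615.  -103.1  163.1]
((599.6799926757812, -86.86360168457031), (208.0237274169922, 141.56036376953125), 68.76118469238281) [[496.0, -158.0], [628.0, -209.0], [703.0, -16.0], [571.0, 36.0]] [127. 159. 184.]
latch dir -1.900521143637779
90 58 167.0;95 55 175.0;100 49 180.0;105 26 183.0;110 4 183.0;
```

View pics/crop1.png

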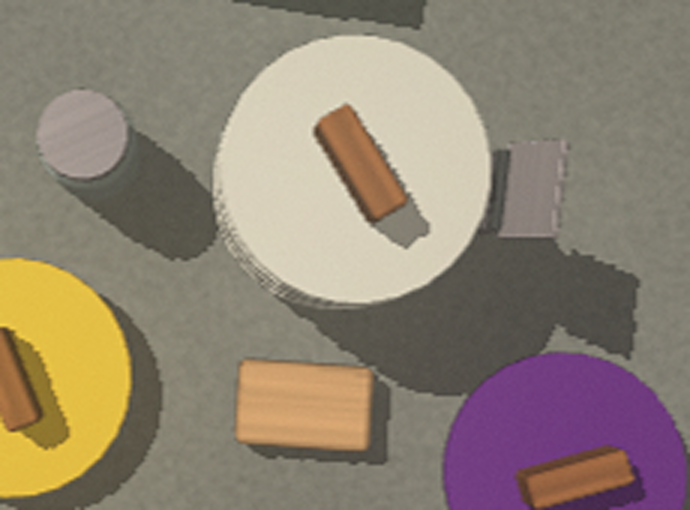

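The crop confirms the white lid with its bar and the steel strap on the right, leaning outward (strap centre at crop (533,188)). The bar measures 69 x 24 mm, with its top at z about 195, at (618,-73.5), and runs along 0.54 rad. Both views agree, and this matches the given sizes. I'm moving above it.

Call:
{"op": "move_arm", "data": {
  "targets": [
    [[2,2.5,3],[0,0,0.05],0],
    [[6,7.5,4.5],[0,0,0.1],0],
    [[10,12.5,4.5],[0,0,0.19],0],
    [[14,17.5,4.5],[0,0,0.19],0],
    [[18,22.5,4.5],[0,0,0.19],0],
    [[22,27.5,4.5],[0,0,0.19],0],
    [[26,32.5,4.5],[0,0,0.19],0],
    [[30,38,4.5],[0,0,0.19],0],
    [[34,43,4.5],[0,0,0.19],0],
    [[38,48,4.5],[0,0,0.19],0],
    [[40.6,51.4,4.5],[0,0,0.19],0],
    [[40.6,51.4,4.5],[0,0,0.19],0]
  ],
  "force": 20
}}

```text
time: 1.6
position: [619.8, -67.1, 284.8]
tool_rot: [-0.002, 0.963, 0.269, -0.0]
wrist_force: [-1.0, -0.3, -0.1]
width: 0.998
```

```bash
python3 - <<'E'
from h import *
o=arm.get_obs(); print(o)
z=np.load('/tmp/top.npz');im,d=z['im'],z['d'];X=cloud('top',d);hsv=cv2.cvtColor(im,cv2.COLOR_RGB2HSV)
c=np.array([618.3,-73.5]); D=X[...,:2]-c; dist=np.hypot(D[...,0],D[...,1])
m=(dist>85)&(dist<135)&(X[...,1]<-140)&(X[...,2]>145)&(X[...,2]<200)&(d>0)&(hsv[...,2]<190)
n,lab,st,_=cv2.connectedComponentsWithStats(m.astype(np.uint8)); k=1+st[1:,4].argmax(); P=X[lab==k]; print(st[k])
q=P.mean(0); _,s,V=np.linalg.svd(P-q,full_matrices=False); print(q,s,V.round(3)); nrm=V[2]
print(np.percentile(P[:,2],[1,99]))
r=cv2.minAreaRect(P[:,:2].astype(np.float32)); print(r)
E
```

```text
{'time': 1.6, 'joint_positions': array([ 0.28830232,  0.40494457, -0.35642956,  1.52284133,  0.14084235,
        1.2412045 , -1.11308372]), 'joint_vel': array([ 0.06297866, -0.03221517,  0.06647039,  0.04161722,  0.01762947,
        0.00957343,  0.04341627]), 'effort': array([ -1.74823456, -57.34785318,  -4.77307454, -31.20156527,
        -0.15101706,  -0.23492293,  -0.63455131]), 'position': array([619.84320367, -67.07031346, 284.82639521]), 'tool_rot': array([-2.43645015e-03,  9.63074396e-01,  2.69224364e-01, -1.18584807e-04]), 'wrist_force': array([-0.96823276, -0.26673494, -0.07339504]), 'ft_torque': array([-0.0817866 ,  0.04225527,  0.01474743]), 'width': 0.9976075276231994}
[433 166  26  34 724]
[ 602.31601298 -178.77243867  165.05342418] [457.92608487 419.98281321  46.00032563] [[-0.992  0.125  0.012]
 [-0.059 -0.551  0.832]
 [ 0.11   0.825  0.554]]
[145.26514673 186.09371321]
((603.2787475585938, -177.37379455566406), (34.61100769042969, 60.61478805541992), 82.07313537597656)
```

Call:
{"op": "move_arm", "data": {
  "targets": [
    [[-0.15,-0.65,-2],[0,0,0],0],
    [[-0.15,-0.65,-5],[0,0,0],0],
    [[-0.15,-0.65,-8],[0,0,0],0],
    [[-0.15,-0.65,-10.3],[0,0,0],0],
    [[-0.15,-0.65,-10.3],[0,0,0],0],
    [[-0.15,-0.65,-10.3],[0,0,0],0.5],
    [[-0.15,-0.65,-10.3],[0,0,0],1],
    [[-0.15,-0.65,-10.3],[0,0,0],1],
    [[-0.15,-0.65,-10.3],[0,0,0],1],
    [[-0.15,-0.65,-10.3],[0,0,0],1],
    [[-0.15,-0.65,-10.3],[0,0,0],1]
  ],
  "force": 20
}}

```text
time: 2.98
position: [618.3, -73.5, 181.8]
tool_rot: [-0.002, 0.963, 0.269, -0.0]
wrist_force: [-0.1, -0.3, 0.3]
width: 0.359
```

Call:
{"op": "move_arm", "data": {
  "targets": [
    [[0,0,0],[0,0,0],1],
    [[0,0,0],[0,0,0],1],
    [[0,0,0],[0,0,0],1],
    [[0,0,-0.1],[0,0,0],1],
    [[0,0,-0.2],[0,0,0],1],
    [[0,0,-0.2],[0,0,0],1]
  ]
}}

```text
time: 3.72
position: [618.2, -73.2, 181.8]
tool_rot: [-0.002, 0.963, 0.269, 0.0]
wrist_force: [-7.4, 2.3, 14.4]
width: 0.271
```

Call:
{"op": "move_arm", "data": {
  "targets": [
    [[0,0,-0.1],[0,0,0.04],1],
    [[0,0,-0.1],[0,0,0.08],1],
    [[0,0,-0.1],[0,0,0.12],1],
    [[0,0,-0.1],[0,0,0.16],1],
    [[0,0,-0.1],[0,0,0.2],1],
    [[0,0,-0.1],[0,0,0.24],1],
    [[0,0,-0.1],[0,0,0.28],1],
    [[0,0,-0.1],[0,0,0.32],1]
  ]
}}

```text
time: 4.72
position: [617.4, -73.0, 179.7]
tool_rot: [-0.003, 0.907, 0.421, -0.001]
wrist_force: [-0.1, -0.0, -3.1]
width: 0.272
```

```bash
cat > s.py <<'E'
from h import *
o=arm.get_obs();q=o['tool_rot'];print('barang',2*np.arctan2(q[2],q[1]),'tz',o['ft_torque'].round(2),'F',o['wrist_force'].round(1),'p',o['position'].round(1),'j7',o['joint_positions'][6].round(2),'t',o['time'])
E
python3 s.py
```

```text
barang 0.868352507239118 tz [-0.05 -0.01  0.01] F [-0.1 -0.  -3.1] p [617.4 -73.  179.7] j7 -0.85 t 4.725
```

z fell 2 mm and the upward force vanished (the lid's weight now hangs on the gripper), so the keys appear to be entering a notch. I'm lowering it.

Call:
{"op": "move_arm", "data": {
  "targets": [
    [[0,0,-0.2],[0,0,0],1],
    [[0,0,-0.4],[0,0,0],1],
    [[0,0,-0.6],[0,0,0],1],
    [[0,0,-0.6],[0,0,0],1]
  ]
}}

```text
time: 5.22
position: [617.3, -73.0, 173.5]
tool_rot: [-0.003, 0.907, 0.421, -0.001]
wrist_force: [0.6, -0.7, -3.5]
width: 0.273
```

```bash
python3 s.py
```

```text
barang 0.8682988003084043 tz [-0.03 -0.06  0.  ] F [ 0.6 -0.7 -3.5] p [617.3 -73.  173.5] j7 -0.85 t 5.225
```

Call:
{"op": "move_arm", "data": {
  "targets": [
    [[0,0,-0.2],[0,0,0],1],
    [[0,0,-0.4],[0,0,0],1],
    [[0,0,-0.6],[0,0,0],1],
    [[0,0,-0.8],[0,0,0],1],
    [[0,0,-0.95],[0,0,0],1],
    [[0,0,-1],[0,0,0],1],
    [[0,0,-1],[0,0,0],1]
  ]
}}

```text
time: 6.1
position: [617.3, -73.0, 164.9]
tool_rot: [-0.003, 0.907, 0.421, -0.001]
wrist_force: [-5.0, 0.2, 8.4]
width: 0.269
```

```bash
python3 s.py
```

```text
barang 0.8682498490626189 tz [-0.14  0.93 -0.07] F [-5.   0.2  8.4] p [617.3 -73.  164.9] j7 -0.85 t 6.1
```

The lid dropped 16.9 mm in total and is on the rim, with 8 N upward contact. I'll release, rise, and move outside the latch with the gripper shut.

Call:
{"op": "move_arm", "data": {
  "targets": [
    [[0,0,-0.05],[0,0,0],0.4],
    [[0,0,0],[0,0,0],0.4],
    [[0,0,0],[0,0,0],0.4],
    [[0,0,0],[0,0,0],0.4],
    [[0,0,2],[0,0,0],0.4],
    [[0,0,5],[0,0,0],0.4],
    [[0,0,9.5],[0,0,0.1],0.4],
    [[-0.5,-4,9.5],[0,0,0.25],1],
    [[-1,-8,9.5],[0,0,0.4],1],
    [[-1.5,-12,9.5],[0,0,0.57],1],
    [[-2,-15.6,9.5],[0,0,0.57],1],
    [[-2,-15.6,9.5],[0,0,0.57],1]
  ]
}}

```text
time: 7.6
position: [596.2, -233.3, 259.3]
tool_rot: [-0.002, 0.754, 0.656, -0.003]
wrist_force: [0.0, 0.1, 0.5]
width: 0.071
```

```bash
python3 s.py; python3 - <<'E'
from h import *
for n in ('top','scene'):
    im,d=snap(n);X=cloud(n,d);hsv=cv2.cvtColor(im,cv2.COLOR_RGB2HSV)
    D=np.hypot(X[...,0]-618,X[...,1]+73.5)
    m=(D<75)&(X[...,2]>120)&(X[...,2]<162)&(hsv[...,1]<70)&(d>0);P=X[m]
    A=np.c_[P[:,:2]-[618,-73.5],np.ones(len(P))];k=np.linalg.lstsq(A,P[:,2],rcond=None)[0];print(n,'lid top',m.sum(),np.median(P[:,2]),'tilt',k.round(4))
    m=(D<60)&(X[...,2]>168)&(X[...,2]<186)&(hsv[...,1]>90)&(d>0);P=X[m]
    print('grip',m.sum(),P.mean(0).round(1),cv2.minAreaRect(P[:,:2].astype(np.float32)))
a=cv2.resize(im[140:320,150:400],None,fx=3,fy=3,interpolation=cv2.INTER_CUBIC)
cv2.imwrite('pics/crop2.png',a[...,::-1])
E
```

```text
barang 1.4323063142686119 tz [ 0.01 -0.05 -0.02] F [0.  0.1 0.5] p [ 596.2 -233.3  259.3] j7 -0.03 t 7.6
top lid top 4339 141.0095487567469 tilt [-1.400000e-03 -3.400000e-03  1.410307e+02]
grip 485 [616.3 -74.  178.5] ((616.4444580078125, -74.37864685058594), (68.4517593383789, 23.56719970703125), 49.61180877685547)
scene lid top 2484 139.75246589349567 tilt [-4.000000e-04 -1.500000e-03  1.397621e+02]
grip 360 [621.5 -74.7 176.4] ((619.124755859375, -72.943359375), (68.56095886230469, 26.63446617126465), 50.32388687133789)
```

View pics/crop2.png

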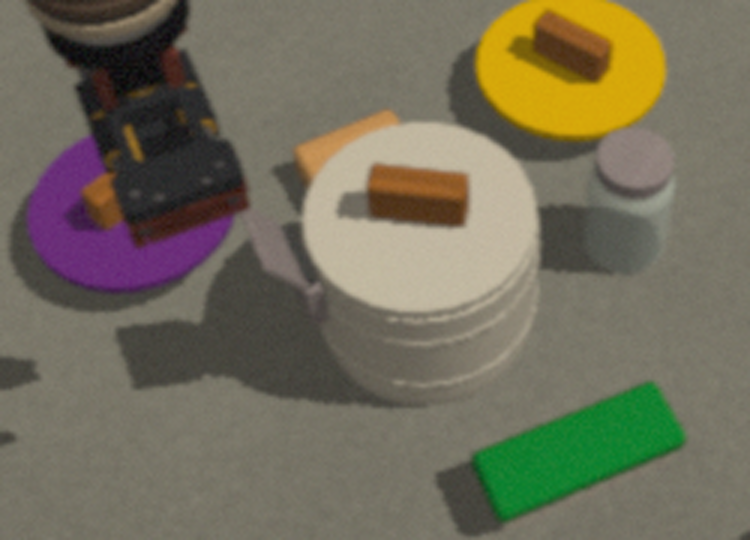

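The crop shows the lid flush on the rim (crop (420,210)), the strap open at (280,255), and the gripper outside it. Lid top is z 140-141 and level, so the lid is home. I'm lowering outside the strap and pushing it.

Call:
{"op": "move_arm", "data": {
  "targets": [
    [[0,0,-2.5],[0,0,0],1],
    [[0,0,-5],[0,0,0],1],
    [[0,0,-7.5],[0,0,0],1],
    [[0,0,-7.5],[0,0,0],1],
    [[0.2,1.5,-7.5],[0,0,0],1],
    [[0.4,3,-7.5],[0,0,0],1],
    [[0.5,4,-7.5],[0,0,0],1],
    [[0.65,5,-7.5],[0,0,0],1],
    [[0.8,6,-7.5],[0,0,0],1],
    [[0.9,7,-7.5],[0,0,0],1],
    [[0.9,7,-7.5],[0,0,0],1]
  ]
}}

```text
time: 9.07
position: [606.3, -157.1, 184.5]
tool_rot: [-0.003, 0.752, 0.659, -0.001]
wrist_force: [1.2, 0.7, 0.8]
width: 0.006
```

```bash
python3 s.py; python3 - <<'E'
from h import *
im,d=snap('scene')
a=cv2.resize(im[140:320,150:400],None,fx=3,fy=3,interpolation=cv2.INTER_CUBIC)
cv2.imwrite('pics/crop3.png',a[...,::-1])
E
```

```text
barang 1.4392345960457062 tz [-0.05 -0.1   0.01] F [1.2 0.7 0.8] p [ 606.3 -157.1  184.5] j7 -0.18 t 9.075
```

View pics/crop3.png

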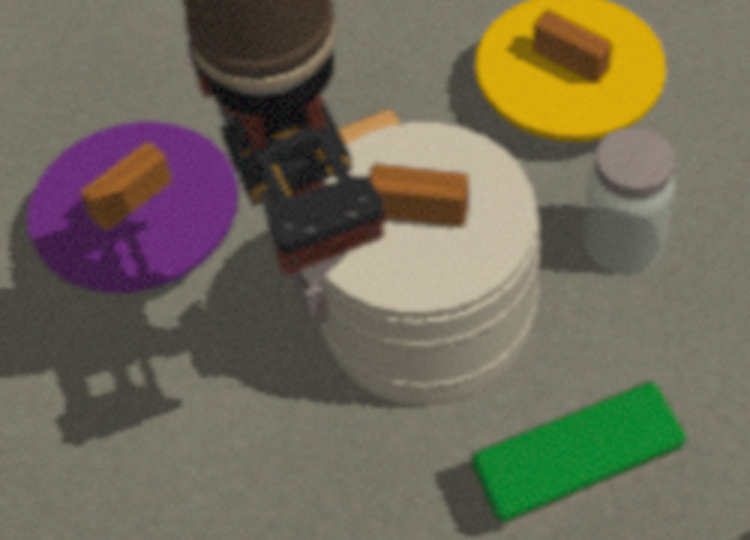

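The strap has come past upright and now lies under the fingers at crop (320,285). I'm continuing inward, then down.

Call:
{"op": "move_arm", "data": {
  "targets": [
    [[0.1,0.6,0],[0,0,0],1],
    [[0.15,1.2,0],[0,0,0],1],
    [[0.2,1.5,-0.4],[0,0,0],1],
    [[0.2,1.5,-0.8],[0,0,0],1],
    [[0.2,1.5,-1.2],[0,0,0],1],
    [[0.2,1.5,-1.5],[0,0,0],1],
    [[0.2,1.5,-1.75],[0,0,0],1],
    [[0.2,1.5,-1.85],[0,0,0],1],
    [[0.2,1.5,-1.85],[0,0,0],1]
  ]
}}

```text
time: 10.25
position: [608.2, -142.6, 166.9]
tool_rot: [-0.003, 0.752, 0.659, -0.001]
wrist_force: [-2.1, 1.4, 8.0]
width: 0.002
```

```bash
python3 s.py
```

```text
barang 1.438667317200767 tz [ 0.26  0.56 -0.01] F [-2.1  1.4  8. ] p [ 608.2 -142.6  166.9] j7 -0.21 t 10.25
```

The tip stopped at z 147.9 with 8 N, which matches the strap's flat top at 148. I'm withdrawing to check.

Call:
{"op": "move_arm", "data": {
  "targets": [
    [[0,0,0.5],[0,0,0],1],
    [[0,0,2],[0,0,0],1],
    [[0,0,5],[0,0,0],1],
    [[0,0,9],[0,0,0],1],
    [[-1,-4,11],[0,0,0],1],
    [[-3,-9,11],[0,0,0],1],
    [[-5,-14,11],[0,0,0],1],
    [[-7,-19,11],[0,0,0],1],
    [[-9,-24,11],[0,0,0],1],
    [[-9,-24,11],[0,0,0],1]
  ]
}}

```text
time: 11.5
position: [515.0, -388.4, 277.1]
tool_rot: [-0.002, 0.755, 0.656, -0.003]
wrist_force: [0.2, 1.2, 0.8]
width: 0.001
```

```bash
python3 s.py; python3 - <<'E'
from h import *
old={n:np.load(f'/tmp/{n}.npz') for n in('top',)}
T=[]
for n in ('top','scene'):
    im,d=snap(n);X=cloud(n,d);hsv=cv2.cvtColor(im,cv2.COLOR_RGB2HSV)
    D=X[...,:2]-[617.5,-73.5]; e=np.array([.13,.99]); s=D@e; w=D@[.99,-.13]
    m=(abs(w)<22)&(s<-50)&(s>-85)&(X[...,2]>120)&(d>0);P=X[m]
    A=np.c_[s[m]+67,w[m],np.ones(m.sum())];print(n,'strap',m.sum(),'slope s,w,z',np.linalg.lstsq(A,P[:,2],rcond=None)[0].round(3), 'sat',np.median(hsv[m],0))
    m=(np.hypot(D[...,0],D[...,1])<75)&(s>-35)&(hsv[...,1]<70)&(X[...,2]>120)&(X[...,2]<162);print('lid',np.median(X[m][:,2]))
    for nm,c,zr in(('jar',(644,96),(105,125)),('brush',(789,-52),(38,52)),('soap',(463,-51),(28,42))):
        m=(np.hypot(X[...,0]-c[0],X[...,1]-c[1])<110)&(X[...,2]>zr[0])&(X[...,2]<zr[1])&(s**2+w**2>100**2); print(nm,X[m].mean(0).round(1),m.sum(),end=' ')
    if n=='top':
        x=cloud(n,old['top']['d']);print('\nlast time')
        for nm,c,zr in(('jar',(644,96),(105,125)),('brush',(789,-52),(38,52)),('soap',(463,-51),(28,42))):
            m=(np.hypot(x[...,0]-c[0],x[...,1]-c[1])<110)&(x[...,2]>zr[0])&(x[...,2]<zr[1])&(s**2+w**2>100**2); print(nm,x[m].mean(0).round(1),m.sum(),end=' ')
    print(); T.append(im)
a=cv2.resize(T[0][60:300,240:500],None,fx=1.5,fy=1.5); b=cv2.resize(T[1][140:320,150:400],None,fx=1.6,fy=2)
cv2.imwrite('pics/fin.png',np.hstack([a,b])[...,::-1])
E
```

```text
barang 1.4301440478327438 tz [-0.05 -0.1  -0.  ] F [0.2 1.2 0.8] p [ 515.  -388.4  277.1] j7 0.26 t 11.5
top strap 443 slope s,w,z [2.0000e-03 3.0000e-03 1.4834e+02] sat [ 11.  27. 160.]
lid 140.92736194473116
jar [645.3  98.1 115.4] 719 brush [790.8 -51.3  44.2] 1758 soap [462.4 -56.7  34.6] 1342 Traceback (most recent call last):
  File "<stdin>", line 13, in <module>
    return format.read_array(
           ~~~~~~~~~~~~~~~~~^
        bytes,
        ^^^^^^
    ...<2 lines>...
        max_header_size=self.max_header_size
        ^^^^^^^^^^^^^^^^^^^^^^^^^^^^^^^^^^^^
    )
    ^
    data = _read_bytes(fp, read_size, "array data")
    r = fp.read(size - len(data))
    data = self._read1(n)
    self._update_crc(data)
    ~~~~~~~~~~~~~~~~^^^^^^
    raise BadZipFile("Bad CRC-32 for file %r" % self.name)
zipfile.BadZipFile: Bad CRC-32 for file 'd.npy'
```

The strap is level at 148.3 and the lid is at 140.9. The comparison step failed because I overwrote the file, so I'm comparing against the first saved pictures instead.

```bash
python3 - <<'E'
from h import *
im,_=snap('top');o=cv2.imread('pics/top0.png')[...,::-1]
for nm,(u,v,U,V) in dict(jar=(278,145,318,185),brush=(330,78,410,122),soap=(345,236,398,274)).items():
    f=lambda x:cv2.cvtColor(x[v:V,u:U].copy(),cv2.COLOR_RGB2GRAY).astype(np.float32)
    print(nm,cv2.phaseCorrelate(f(o),f(im)),abs(f(o)-f(im)).mean())
s,_=snap('scene')
a=cv2.resize(im[60:300,240:500],None,fx=1.5,fy=1.5); b=cv2.resize(s[140:320,150:400],None,fx=1.6,fy=2)
cv2.imwrite('pics/fin.png',np.hstack([a,b])[...,::-1])
E
```

```text
jar ((-0.015025218669446616, -0.0039128488322575095), 0.9848744890093803) 1.191875
brush ((0.011529681332248742, 0.44644941599281296), 0.9995605625046624) 1.2701705
soap ((-0.007072499116667075, -0.01658508536178971), 1.008466798067093) 1.1981132
```

View pics/fin.png

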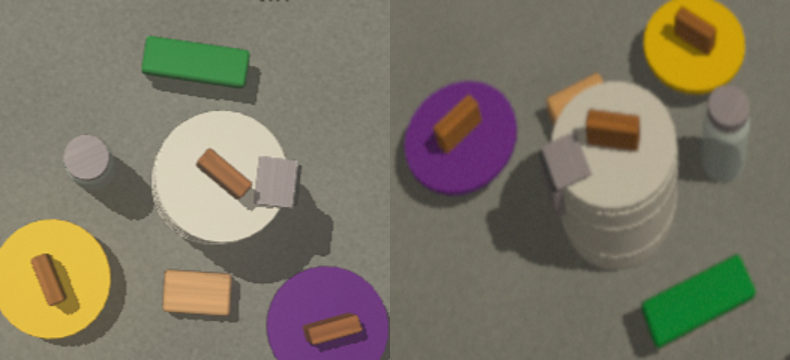

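The final picture shows the lid seated, the strap flat over its edge (left px (277,182), right px (567,163)), and the jar, brush and soap unmoved. I'm handing in.

```bash
python3 -c "
from bench import sign_off; print(sign_off())"
```

```text
the job is handed in; nothing more can be done
None
```

I turned the white lid about +0.33 rad by its grip bar until the keys found the notches. I lowered it 17 mm onto the rim, released it, and pushed the latch strap over with the shut gripper. I then backed away and handed in at about 12 s of the 51 s.

**Last checks:**
- **Lid:** it measured level when released, and its top is at 140–141 mm, where 140 means fully home.
- **Strap:** its top is level at 148.3 mm, where 148 was expected, with slope below 0.003.
- **Gripper:** it ended clear of everything.
- **Jar, brush and soap:** they look unmoved against the first top picture. The jar and soap show no shift. The brush gave a shift estimate of 0.45 px, but its pixel difference was at the same level as the other two, so I took it as an artefact.

One check script crashed before its scene-camera part because I had overwritten a saved file. The lid and strap heights at the end therefore come from the top camera only, and the scene camera gave only a picture.

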